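# Clamp the carving blank in the bench jig

### The job

With the fingertips, push the wooden carving blank along the jig's channel until its end is home against the end stop. Then push the toggle clamp's black handle over, away from the blank, past its dead point until it snaps into lock and the clamp's rubber foot bears on the blank. Only push: do not lift or tip the blank, and leave the tools and other things on the bench where they are.

Things in the scene. Friction and masses are not known exactly. Their poses are not given: they have to be found in the camera images.
- jig: The clamping jig, fixed to the bench: a plywood board 200 (x) x 400 (y) x 18 mm thick. Origin: under the board's centre, on the bench. Its y axis runs along the channel from the open end to the stop and clamp; z is up. Two wooden rails on the board (12 mm wide, tops at z = 43 mm, inner faces at x = -33 and +33 mm, y = -190 to +50 mm) form the channel.
- stop_foot (a point): Foot of the wooden end stop's face, on the channel's centre line at the board's top (x = 0, y = +50, z = 18 mm in the jig's frame). The stop is 90 mm wide, its top at z = 58 mm. The steel toggle clamp stands behind it (y = 65 to 142 mm, cheeks up to z = 117 mm). Open, its arm and foot stand up to about z = 170 mm, over y = 10 to 90 mm.
- blank_center (a point): Point in the carving blank: on its centre line, half-way along, 22.5 mm above its underside; y points to the stop. Its upright rear end face (60 mm wide, 66 mm high, to be pushed on) is 65 mm behind this point (-y), its front end 65 mm ahead. Home, this point is at y = -15 mm in the jig's frame; it starts 40 to 85 mm short of that.
- handle (a joint): Handle angle, rad: 0 = open (nearly upright, leaning 0.1 rad towards the blank), growing as it swings over in the jig's +y direction; dead point at about 1.15; locked at its stop at 1.40 (1.30 rad from upright, leaning away from the blank). Below the dead point a spring returns it to open; beyond, it snaps on into lock. Pushing square to the grip's middle takes about 3 to 5 N. The clamp arm swings down with it.
- handle_grip (a point): The middle of the clamp handle's black plastic grip, on the handle's centre line, 100 mm from the pivot. The grip is a round bar 20 mm thick, from 58 to 132 mm from the pivot; it moves with the handle.
- handle_pivot (a point): The handle's pivot, fixed on the jig at x = 0, y = 120 mm, z = 105 mm in its frame; the handle turns about the jig's x axis through this point.
- clamp_foot: The clamp's rubber foot, 16 mm wide, on a sprung spindle (14 mm of travel) at the end of the clamp arm; origin at the middle of its tip. Locked, it presses on the lower, front half of the blank with about 2 to 3 N.
- gouge_long: carving gouge, dark wooden handle and steel blade, 230 mm long, 25 mm thick, lying beside the jig on the robot's side; bystander, origin under its middle
- gouge_short: carving gouge, 180 mm long, 25 mm thick, lying on the jig's board beside the channel on the side away from the robot; bystander, origin under its middle
- offcut: loose wooden offcut, 50 x 80 x 30 mm, on the bench beyond the jig; bystander, origin under its centre
- mallet: round wooden carver's mallet standing on its head, 94 mm wide, 185 mm tall; bystander, origin under its centre
- glue_bottle: white glue bottle, 60 mm wide, 150 mm tall; bystander, origin under its centre
- mug: white mug, 80 mm wide, 90 mm tall; bystander, origin under its centre
- wax_tin: steel tin, 84 mm wide, 45 mm tall; bystander, origin under its centre
- blank: The carving blank, a loose band-sawn piece of pale lime wood, 60 mm wide (x), 130 mm long (y), 0.17 to 0.34 kg, lying in the channel; the part nearer the open end (55 mm long) is a step 66 to 70 mm high, the rest 45 to 47 mm high. Origin: under its middle, on its underside.
Mind the look-alikes: they are no part of the job. Leave any orange or purple look-alike of the blank alone.

How it is judged:
On the way, in this order (a step that is already met when the one before it is completed fails the run):
1. the blank is home against the end stop (y of blank_center in the frame of jig above -0.019 m and z of blank_center in the frame of jig below 0.046 m and angle between blank_center's own z axis and vertical below 0.08 rad), for 0.2 s.
2. the handle has snapped into lock with the blank home (all of step 1 and value of joint handle above 1.33 rad), for 0.3 s.
At the end, for the whole second after the job is handed in: The handle is locked (joint above 1.33 rad of 1.40), the blank lies flat on the bed with its front end within 4 mm of the end stop, at rest, and the clamp's foot presses on it (all of step 2 and contact force between clamp_foot and blank above 0.3 N and linear speed of blank below 0.01 m/s); the robot touches nothing.
It fails at once if the blank is lifted (its centre more than 10 mm above where it lies) or tipped (z of blank_center in the frame of jig above 0.0505 m or angle between blank_center's own z axis and vertical above 0.2 rad).
It fails at once if a bystander is moved more than 30 mm (distance of any of gouge_long, gouge_short, offcut, mallet, glue_bottle, mug, wax_tin from where it was at the start of the episode above 0.03 m).
It also fails if it takes over 48 s, if anything falls off the work surface, if the arm or the gripper's body presses on something with over 40 N, if the wrist force passes 120 N, or if a joint passes its speed limit or range.

### The arm

A 6-joint arm with a two-finger parallel gripper is mounted at the origin on the work surface. World frame = base frame: x ahead of the robot, y to its left, z up, the work surface at z = 0. Lengths are in m, angles in rad, forces in N, time in s.
With the tool pointing down it reaches from about 0.3 to 0.875 m from the base axis. Payload 6.4 kg.
Tool frame: the origin (TCP) lies between the finger pads; the fingertips stand 11 mm ahead of it and the grasp point (between the pads) lies 8 mm behind it (ctrl.tcp_to_tips is the distance from the TCP to the fingertips, in m); x points along the fingers, z is the direction in which the jaws open and shut, and the axes are right-handed (so a half turn about x gives the same grasp; the last joint's range is limited). The gripper opens to 85 mm and grips with 20 to 120 N. Pads are 22 mm wide; open, the fingers measure 114 mm over their backs; the gripper's body (76 mm by 85 mm) begins 54 mm behind the grasp point. The pads swing forward as they close: fully open they stand 13 mm farther back than shut.
Start: joints at [-1.375, 0.181, 1.607, -0, 1.354, -0.206], TCP at [0.225, -0.529, 0.242] pointing down, gripper open.
Joint ranges: [-2.99, 2.99], [-0.89, 2.07], [0.3, 2.58], [-1.14, 4.28], [0, 2.63], [-3.12, 3.12]. Speed limits (rad/s): [2.57, 2.57, 3.01, 3.14, 3.14, 3.14].

### API

Orientations are given as a unit quaternion [w, x, y, z].
In Python, from bench import ctrl, eyes, hand_in gives the robot as it stands. The module is installed in compiled form; this text tells all that it offers.
- The arm moves only by the tool step_arm, never from a script. Its arguments are lists of equal length, an entry for each row: "xyz": the shift along the world's x, y, z in mm, a list of three; "spin": the turn about the world's z in rad; "fingers": the opening in per cent of the stroke, from 0 (shut) to 100 (fully open). A call has 1 to 10 rows; each row is the pose to reach, as a shift and turn from the pose commanded when the call began; what a row does not reach only later rows make up. A row lasts 1/10 s, in which the tool goes at most 50 mm and 8.59 degrees, less where a joint would pass 70% of its speed; a pose out of reach is approached as far as the arm can. A call with a gripper value outside its range is refused whole. The fingers move at their own pace and stop on an object; the grip force is fixed at half the most. Time passes only in rows, so rows that repeat a pose let the fingers close. It gives the time, the measured TCP pose, the force and the opening at its end, in the units of the state.
- ctrl.get_obs(): the state, without advancing time (a new reading comes with each control period).
- eyes.camera(name): name is "scene" or "top"; returns the picture (400x640x3 uint8, red, green, blue); there is no depth.
- eyes.camera_model(name): a dict with "vertical_fov" (degrees; the focal length in pixels is half the picture's height over the tangent of half this angle, whatever the lens; pixels are square), "cx", "cy" (the principal point, pixels), "dist_coeffs" ([k1, k2, p1, p2, k3] as OpenCV has them; the pictures are not rectified), "pose" (4x4, takes a point from camera to world coordinates). Camera axes: x right, y up, looking along -z (the intrinsics and any distortion apply to the point x, -y, -z); pixel columns grow to the right and rows downward; lengths in m; the calibration is good to about 2 mm. A picture is of the moment at which its call begins. camera_model takes no time and is no camera call.
- hand_in(): hands the job in, once; it reports no verdict.
The state is a dict: "time_s": time; "q": joint angles; "dq": joint speeds; "joint_efforts": joint torques, N m; "eef_pos": TCP position; "eef_rot": TCP orientation; "wrist_force": force on the tool from outside, world axes, zero at the start; "torque": the same for the moment, N m; "opening": opening from 0.0 (shut) to 1.0 (fully open).
Only numpy, scipy, OpenCV 4.12 (cv2) and the standard library are available. Lean on these libraries where they do the work, as an engineer would, in place of code of your own. Each camera call takes 0.05 s, during which the arm holds its last target.

## Working session

There is one attempt and no reset: what is moved stays moved. The work goes in short steps, Python scripts to look and compute and a tool call to move; the robot and the scene stay as the last step left them, time stands still between calls to the robot, and variables do not carry over. Pictures are saved under pics/ and viewed, and the job is handed in when it is done.

Besides the shell and the picture viewer there is one more tool, called after ">>>" as name(argument=value, ...) on one line, values as JSON. step_arm: Moves the arm, as the interface text tells. Its arguments: {"type":"object","properties":{"xyz":{"type":"array"},"spin":{"type":"array"},"fingers":{"type":"array"}},"required":["xyz","spin","fingers"]}

```bash
mkdir -p pics
python3 - <<'E'
from bench import ctrl, eyes
import cv2, numpy as np
for n in("scene","top"):
    im=eyes.camera(n); cv2.imwrite(f"pics/{n}0.png",im[:,:,::-1])
    m=eyes.camera_model(n); print(n,m["vertical_fov"],m["cx"],m["cy"],m["dist_coeffs"]); print(np.round(m["pose"],3))
o=ctrl.get_obs(); print(o["time_s"],o["eef_pos"],o["eef_rot"],o["opening"])
E
```

```text
scene 43.90628252712549 313.92894611887203 187.47004031517756 [-0.09593831  0.          0.          0.          0.        ]
[[ 0.387 -0.675  0.628  1.351]
 [ 0.922  0.297 -0.249 -0.344]
 [-0.018  0.675  0.737  1.097]
 [ 0.     0.     0.     1.   ]]
top 47.00531831408478 314.80960280669984 193.37288657703814 [-0.09352686  0.          0.          0.          0.        ]
[[ 1.00e-03  9.90e-01 -1.39e-01  3.33e-01]
 [-1.00e+00  1.00e-03 -1.00e-03 -1.10e-02]
 [-1.00e-03  1.39e-01  9.90e-01  1.57e+00]
 [ 0.00e+00  0.00e+00  0.00e+00  1.00e+00]]
0.1 [ 0.22480084 -0.52872568  0.24148612] [ 0.58933687  0.39055982  0.59010118 -0.38977644] 0.997250741641876
```

View pics/scene0.png

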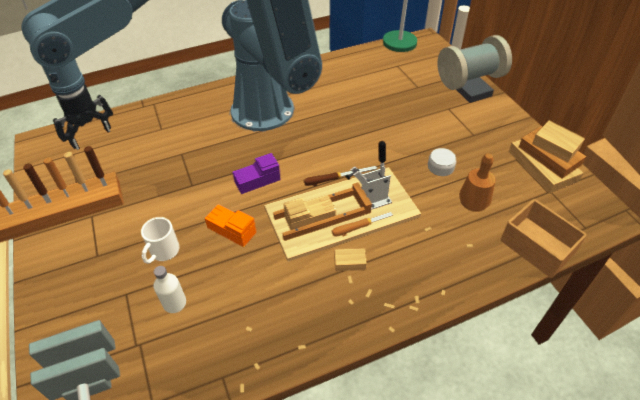

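View pics/top0.png

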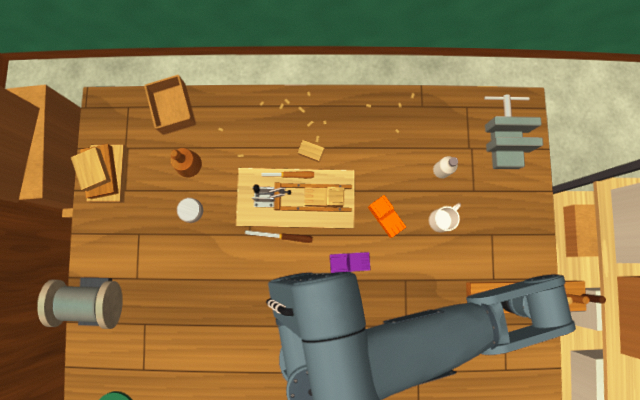

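The scene view shows the jig at about (340,212), with its clamp at (375,185) and the handle at (382,152). The orange and purple look-alikes are to its left. In the top view the board spans (237,168) to (355,228), the blank is near (325,197) and the handle near (262,188). Next I'll zoom in on both.

```bash
cat > h.py <<'E'
import numpy as np, cv2
from bench import ctrl, eyes
def K(m):
    f=200/np.tan(np.radians(m["vertical_fov"])/2); return np.array([[f,0,m["cx"]],[0,f,m["cy"]],[0,0,1.]])
def ray(n,p):
    m=eyes.camera_model(n); P=np.array(m["pose"])
    u=cv2.undistortPoints(np.array(p,float).reshape(-1,1,2),K(m),np.array(m["dist_coeffs"])).reshape(-1,2)
    d=np.c_[u[:,0],-u[:,1],-np.ones(len(u))]@P[:3,:3].T
    return P[:3,3],d
def onz(n,p,z):
    c,d=ray(n,p); return c+d*((z-c[2])/d[:,2])[:,None]
def proj(n,X):
    m=eyes.camera_model(n); P=np.array(m["pose"]); c=(np.atleast_2d(X)-P[:3,3])@P[:3,:3]
    c=c*[1,-1,-1]
    return cv2.projectPoints(c,np.zeros(3),np.zeros(3),K(m),np.array(m["dist_coeffs"]))[0].reshape(-1,2)
def snap(n,name,box,s):
    im=eyes.camera(n)[:,:,::-1]; cv2.imwrite(f"pics/{name}_full.png",im); x0,y0,x1,y1=box
    cv2.imwrite(f"pics/{name}.png",cv2.resize(im[y0:y1,x0:x1],None,fx=s,fy=s,interpolation=cv2.INTER_CUBIC)); return im
E
python3 - <<'E'
import cv2,numpy as np
from h import *
a=cv2.imread("pics/top0.png");cv2.imwrite("pics/t0z.png",cv2.resize(a[155:255,225:365],None,fx=5.7,fy=5.7,interpolation=cv2.INTER_CUBIC))
a=cv2.imread("pics/scene0.png");cv2.imwrite("pics/s0z.png",cv2.resize(a[130:260,255:430],None,fx=4.5,fy=4.5,interpolation=cv2.INTER_CUBIC))
c=np.array([[236.5,168],[355,170],[354,228],[236,226]]);print(onz("top",c,.018))
# board mask
a=cv2.imread("pics/top0.png")
hsv=cv2.cvtColor(a,cv2.COLOR_BGR2HSV);print(hsv[173,245],hsv[220,300],hsv[150,250],hsv[197,330])
E
```

```text
[[ 0.63895311  0.26002014  0.018     ]
 [ 0.6323048  -0.14788568  0.018     ]
 [ 0.43315455 -0.14240823  0.018     ]
 [ 0.43912648  0.25673497  0.018     ]]
[ 21 134 233] [ 22 132 238] [ 16 183 177] [ 19 159 217]
```

View pics/t0z.png

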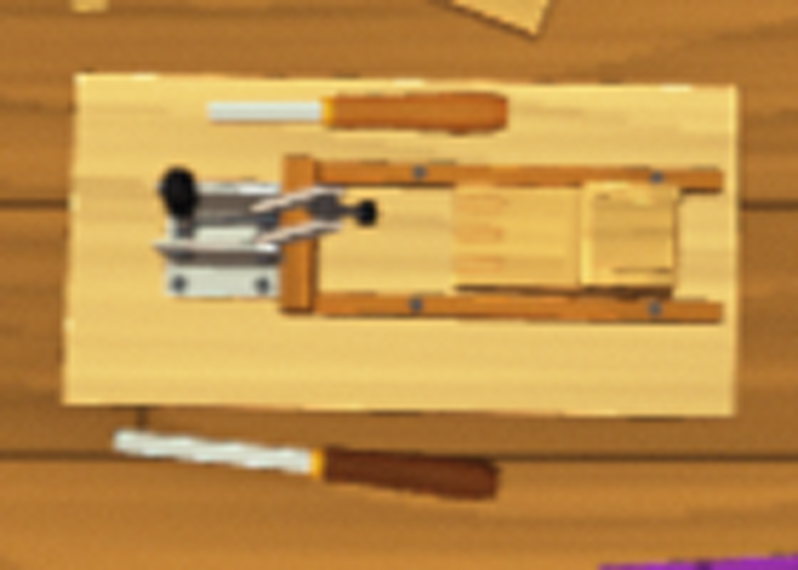

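View pics/s0z.png

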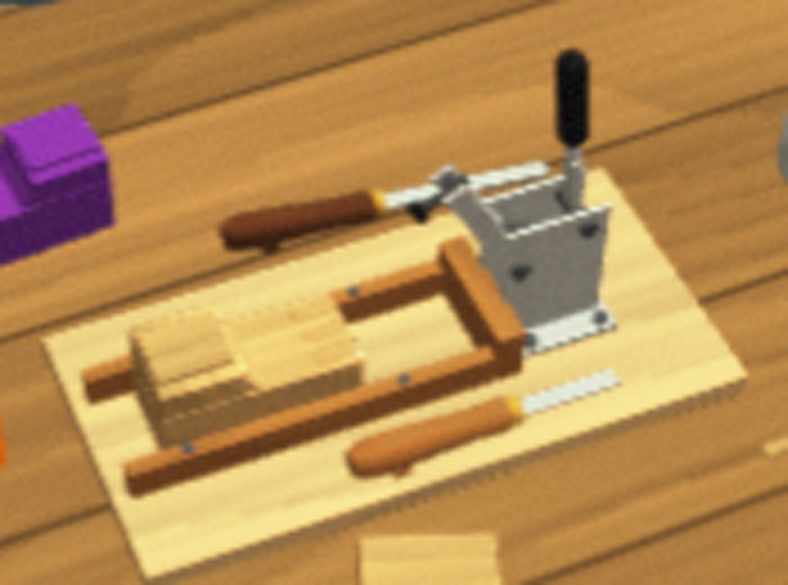

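```bash
cat >> h.py <<'E'
def z2p(p): return (np.array(p,float)+.5)/5.7-.5+[225,155]
def z2s(p): return (np.array(p,float)+.5)/4.5-.5+[255,130]
def fit():
    A=onz("top",z2p([[76,75],[738,86],[737,415],[63,404]]),.018)
    B=onz("scene",z2s([[605,168],[45,341],[150,578],[746,377]]),.018) # (-x,+y),(-x,-y),(+x,-y),(+x,+y)
    J=np.array([[.1,.2],[.1,-.2],[-.1,-.2],[-.1,.2]]); JB=J[[3,2,1,0]]
    def rig(J,W):
        a=J-J.mean(0);b=W-W.mean(0);th=np.arctan2((a[:,0]*b[:,1]-a[:,1]*b[:,0]).sum(),(a*b).sum())
        c,s=np.cos(th),np.sin(th);R=np.array([[c,-s],[s,c]]);t=W.mean(0)-R@J.mean(0)
        return th,t,np.linalg.norm(J@R.T+t-W,axis=1)
    return rig(J,A[:,:2]),rig(JB,B[:,:2]),rig(np.r_[J,JB],np.r_[A,B][:,:2])
E
python3 - <<'E'
from h import *
for f in fit(): print(f)
th,t,_=fit()[2]
R=np.array([[np.cos(th),-np.sin(th)],[np.sin(th),np.cos(th)]])
tj=lambda W:(W[:,:2]-t)@R
print("blank rear top edge (top)",tj(onz("top",z2p([[677,188],[669,288],[583,180],[455,185],[455,286]]),.086)), )
print("front at z63",tj(onz("top",z2p([[455,185],[455,286]]),.064)))
print("scene rear top",tj(onz("scene",z2s([[133,345],[155,388]]),.086)))
print("stop",tj(onz("top",z2p([[284,155],[317,155],[281,312],[313,312]]),.058)))
def w(x,y,z): return np.r_[R@[x,y]+t,z]
print("W stop",w(0,.05,.058),"pivot",w(0,.12,.105))
for q in (0,):
  a=q-.1; g=w(0,.12+.1*np.sin(a),.105+.1*np.cos(a)); print("grip",g,proj("top",g),proj("scene",g))
  g=w(0,.12+.13*np.sin(a),.105+.13*np.cos(a)); print("tip",g,proj("top",g),proj("scene",g))
print(z2p([178,190]),z2s([572,97]))
E
```

```text
(np.float64(-0.014924119741649453), array([0.5373525 , 0.05660273]), array([0.00048397, 0.00094491, 0.00083523, 0.00059119]))
(np.float64(-0.019847814678826764), array([0.54154454, 0.06131238]), array([0.00097898, 0.00234002, 0.00236522, 0.00340044]))
(np.float64(-0.017377788428849607), array([0.53944852, 0.05895755]), array([0.0036986 , 0.00317211, 0.00287737, 0.00333305, 0.00462711,
       0.0050764 , 0.00392106, 0.00141454]))
blank rear top edge (top) [[ 0.02410339 -0.1617576 ]
 [-0.03362766 -0.1577878 ]
 [ 0.02772715 -0.10783366]
 [ 0.02345689 -0.03456581]
 [-0.0347548  -0.03584341]]
front at z63 [[ 0.02684706 -0.03398196]
 [-0.03222753 -0.0352785 ]]
scene rear top [[-0.01539984 -0.1611997 ]
 [ 0.02064837 -0.16029535]]
stop [[ 0.0436695   0.06662091]
 [ 0.04402331  0.04729395]
 [-0.04863508  0.06550475]
 [-0.04827664  0.04691889]]
W stop [0.54031736 0.10895    0.058     ] pivot [0.54153375 0.17893944 0.105     ]
grip [0.54136027 0.1689576  0.20450042] [[255.30140178 187.8524948 ]] [[381.20173984 150.55987707]]
tip [0.54130822 0.16596305 0.23435054] [[255.01063486 186.34009742]] [[381.09408808 142.39360561]]
[255.81578947 187.92105263] [381.72222222 151.16666667]
```

Run:
```python
from h import *
from scipy.spatial.transform import Rotation as Ro
o=ctrl.get_obs(); q=o["eef_rot"]; R=Ro.from_quat([q[1],q[2],q[3],q[0]]).as_matrix(); print(R.round(3), ctrl.tcp_to_tips)
print("z yaw",np.arctan2(R[1,2],R[0,2]),"y yaw",np.arctan2(R[1,1],R[0,1]))
print("orange/purple",onz("top",[[387,215],[369,200],[405,230],[350,262]],.07))
```

```text
[[-0.     0.92   0.391]
 [ 0.002  0.391 -0.92 ]
 [-1.     0.    -0.002]] 0.011
z yaw -1.1689968112901257 y yaw 0.4017990200272253
orange/purple [[ 0.47240812 -0.24686495  0.07      ]
 [ 0.52193881 -0.18835858  0.07      ]
 [ 0.42315294 -0.30512153  0.07      ]
 [ 0.31973286 -0.12411736  0.07      ]]
```

>>> step_arm(xyz=[[31,38,0],[62,76,0],[93,114,0],[124,152,0],[155,190,0],[187,228,0],[218,266,0],[249,304,0],[280,342,0],[311,377,0]], spin=[0.115,0.23,0.345,0.46,0.576,0.69,0.806,0.92,1.037,1.152], fingers=[0,0,0,0,0,0,0,0,0,0])

```text
time_s: 1.1
eef_pos: [0.5367, -0.15, 0.242]
eef_rot: [0.707, 0.004, 0.707, -0.004]
wrist_force: [0.4, -1.0, -0.2]
opening: 0.0
```

>>> step_arm(xyz=[[0,0,-30],[0,0,-60],[0,0,-90],[0,0,-115],[0,0,-115],[0,0,-115]], spin=[0,0,0,0,0,0], fingers=[0,0,0,0,0,0])

```text
time_s: 1.7
eef_pos: [0.5357, -0.1521, 0.1272]
eef_rot: [0.707, 0.006, 0.707, -0.006]
wrist_force: [0.3, -0.1, 1.4]
opening: -0.008
```

Run:
```python
from h import *
snap("scene","s1",(225,60,430,260),3.5)
```

```text
(no output)
```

View pics/s1.png

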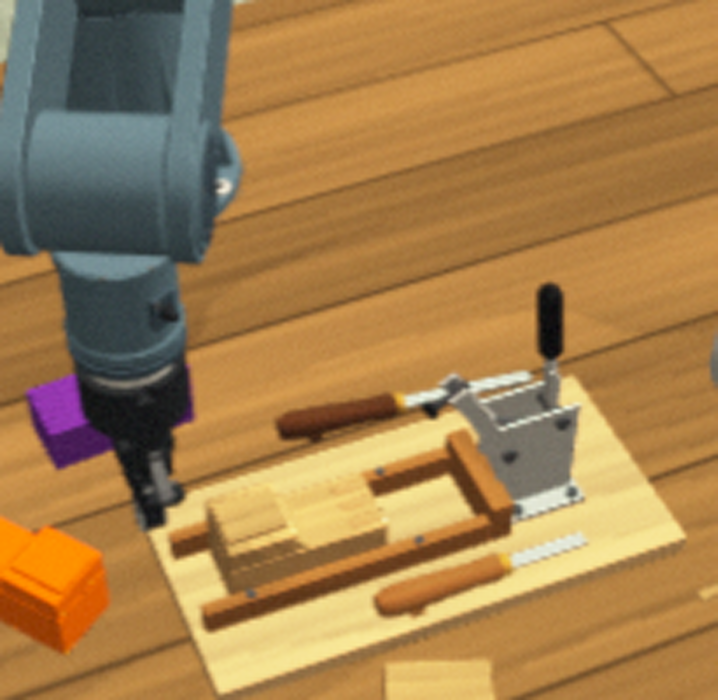

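Closed fingertips are near zoomed pixel (150,525), i.e. (268,210) in the full image, behind the blank's rear face. The blank hasn't moved. Next I descend into the channel and push.

>>> step_arm(xyz=[[0,0,-30],[0,0,-60],[0,0,-80],[0,0,-86],[0,0,-86]], spin=[0,0,0,0,0], fingers=[0,0,0,0,0])

```text
time_s: 2.25
eef_pos: [0.5364, -0.1525, 0.042]
eef_rot: [0.707, 0.006, 0.707, -0.006]
wrist_force: [0.9, -0.7, -0.1]
opening: 0.0
```

>>> step_arm(xyz=[[0,8,0],[0,16,0],[0,24,0],[0,30,0],[0,36,0],[0,42,0],[0,48,0],[0,54,0],[0,60,0],[0,60,0]], spin=[0,0,0,0,0,0,0,0,0,0], fingers=[0,0,0,0,0,0,0,0,0,0])

```text
time_s: 3.25
eef_pos: [0.5356, -0.0912, 0.0411]
eef_rot: [0.707, 0.006, 0.707, -0.006]
wrist_force: [-0.7, 0.5, -0.7]
opening: -0.002
```

Run:
```python
from h import *
snap("scene","s2",(225,60,430,260),3.5)
```

```text
(no output)
```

View pics/s2.png

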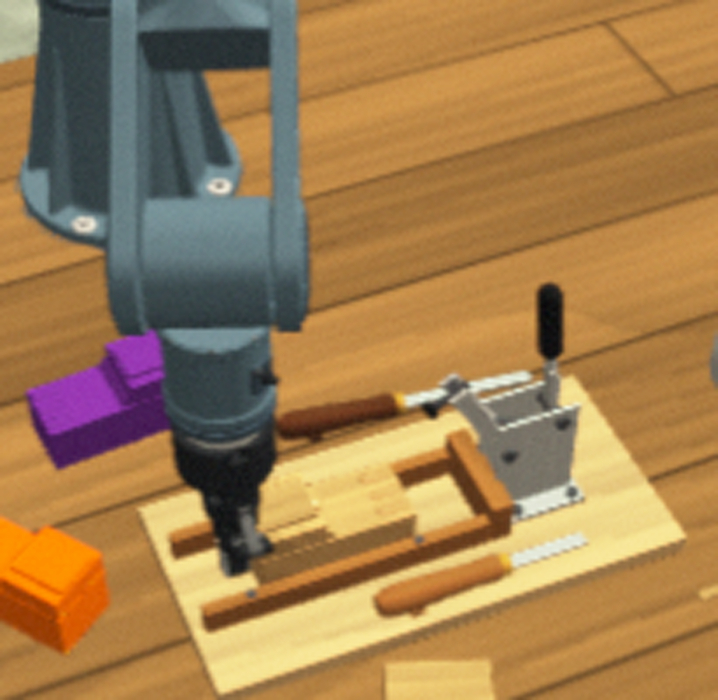

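The blank has moved about 25 mm and lies flat, its front top corner now near zoomed (415,515). I'll push on.

>>> step_arm(xyz=[[0,6,0],[0,12,0],[0,18,0],[0,24,0],[0,30,0],[0,36,0],[0,41,0],[0,45,0],[0,48,0],[0,50,0]], spin=[0,0,0,0,0,0,0,0,0,0], fingers=[0,0,0,0,0,0,0,0,0,0])

```text
time_s: 4.3
eef_pos: [0.5359, -0.0419, 0.0413]
eef_rot: [0.707, 0.006, 0.707, -0.006]
wrist_force: [0.0, -1.3, -0.4]
opening: 0.005
```

>>> step_arm(xyz=[[0,1,0],[0,2,0],[0,3,0],[0,4,0]], spin=[0,0,0,0], fingers=[0,0,0,0])

```text
time_s: 4.7
eef_pos: [0.5359, -0.0383, 0.0413]
eef_rot: [0.707, 0.006, 0.707, -0.006]
wrist_force: [0.2, -1.7, -0.8]
opening: 0.003
```

Run:
```python
from h import *
snap("scene","s3",(285,140,405,240),6)
print(ctrl.get_obs()["wrist_force"])
```

```text
[-0.00439132 -1.15473241 -0.31797973]
```

View pics/s3.png

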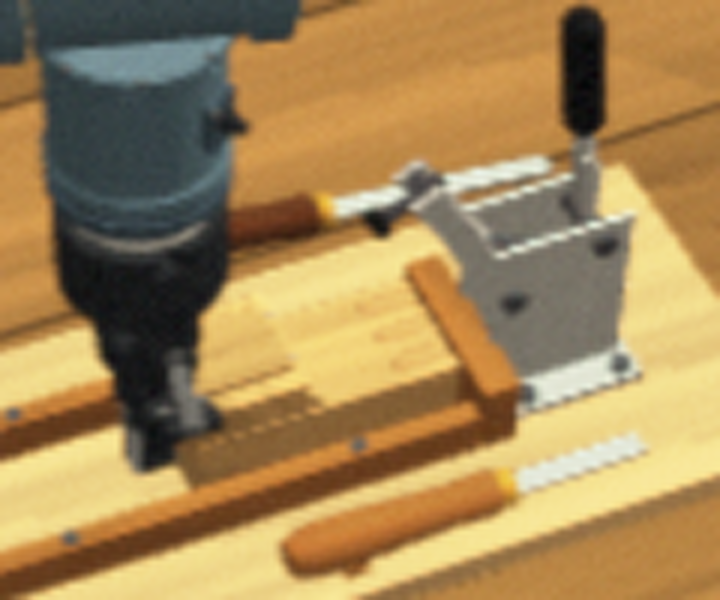

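The blank's front end is now almost at the stop, near zoomed (460,365). I'll creep forward until the force rises.

>>> step_arm(xyz=[[0,1,0],[0,2,0],[0,3,0],[0,3,0]], spin=[0,0,0,0], fingers=[0,0,0,0])

```text
time_s: 5.15
eef_pos: [0.5358, -0.035, 0.0413]
eef_rot: [0.707, 0.006, 0.707, -0.006]
wrist_force: [0.6, -0.2, -0.2]
opening: -0.0
```

>>> step_arm(xyz=[[0,1,0],[0,2,0],[0,2,0]], spin=[0,0,0], fingers=[0,0,0])

```text
time_s: 5.45
eef_pos: [0.5359, -0.0343, 0.0415]
eef_rot: [0.707, 0.005, 0.707, -0.007]
wrist_force: [-1.3, -6.3, 0.3]
opening: -0.002
```

Force is rising (−6.3 N) and the measured pose lags the command, which suggests contact with the stop. I'll press a bit more to confirm.

>>> step_arm(xyz=[[0,1,0],[0,1,0],[0,1,0]], spin=[0,0,0], fingers=[0,0,0])

```text
time_s: 5.75
eef_pos: [0.536, -0.0342, 0.0416]
eef_rot: [0.707, 0.005, 0.707, -0.007]
wrist_force: [-1.7, -10.9, 1.1]
opening: -0.0
```

Run:
```python
from h import *
o=ctrl.get_obs();print(o["wrist_force"],o["eef_pos"],o["time_s"])
snap("scene","s4",(285,140,405,240),6)
snap("top","t4",(225,140,365,255),5.5)
```

```text
[ -1.68587149 -10.89881538   1.12634096] [ 0.53600854 -0.0342299   0.04162777] 5.75
```

View pics/s4.png

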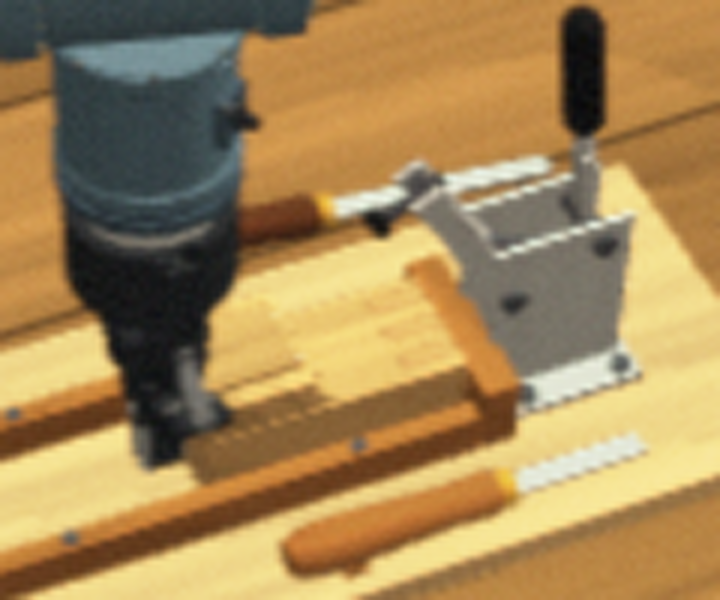

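View pics/t4.png

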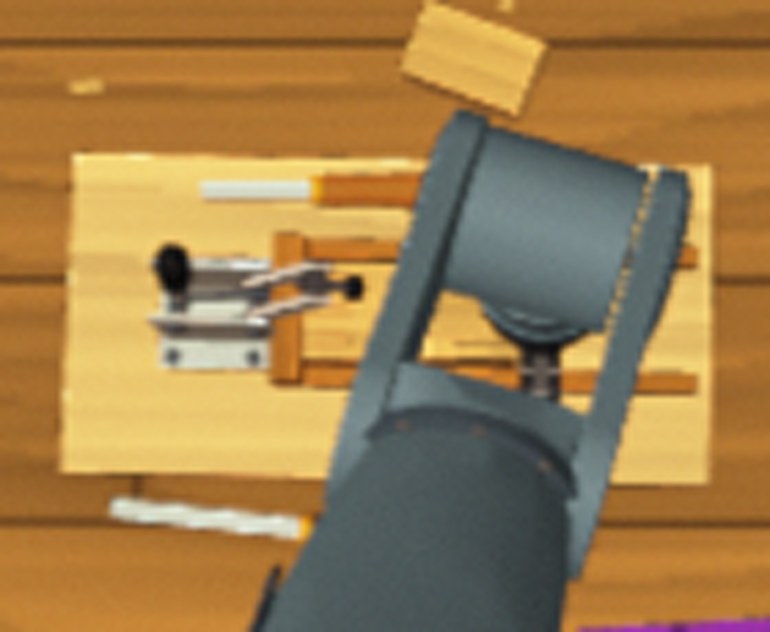

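The top view shows the arm over the jig. The clamp and handle are unchanged, the bystanders I can see are still in place, and the blank is seated at the stop: the TCP stopped and the force is 11 N. Now I back off, rise and go over to the handle.

>>> step_arm(xyz=[[0,-5,0],[0,-15,0],[0,-22,10],[0,-22,50],[0,-22,100],[0,-22,150],[0,-22,190],[2,-10,219],[4,10,219],[4,10,219]], spin=[0,0,0,0,0,0,0,0,0,0], fingers=[0,0,0,0,0,0,0,0,0,0])

```text
time_s: 6.85
eef_pos: [0.5405, -0.021, 0.2625]
eef_rot: [0.708, 0.005, 0.706, -0.005]
wrist_force: [1.4, 0.0, 0.7]
opening: 0.001
```

Run:
```python
from h import *
snap("scene","s5",(265,110,425,240),4.5)
```

```text
(no output)
```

View pics/s5.png

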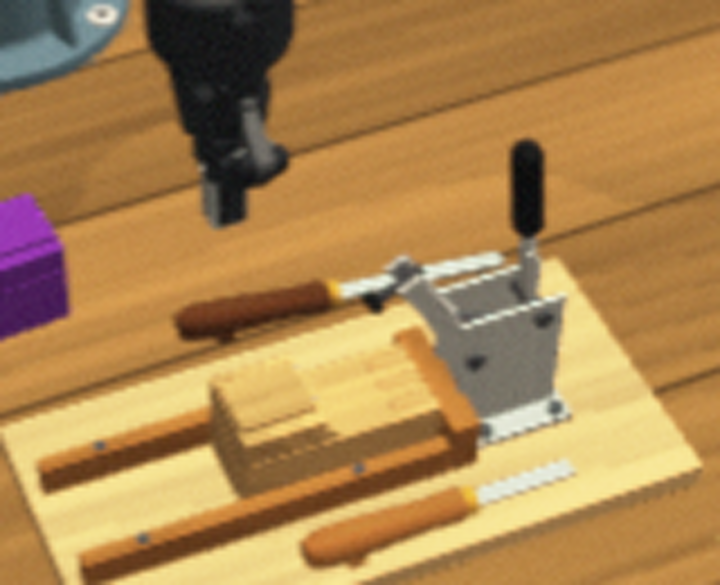

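The blank sits flat and visibly against the stop, with its front edge at (445,415), and the tool is clear of it. Next I go over the clamp and down behind the handle.

>>> step_arm(xyz=[[0,40,0],[0,80,0],[0,120,0],[0,148,0],[0,150,-20],[0,150,-45],[0,150,-55],[0,150,-55]], spin=[0,0,0,0,0,0,0,0], fingers=[0,0,0,0,0,0,0,0])

```text
time_s: 7.7
eef_pos: [0.5384, 0.1271, 0.203]
eef_rot: [0.705, 0.006, 0.709, -0.006]
wrist_force: [0.8, -0.0, -0.1]
opening: 0.0
```

Run:
```python
from h import *
snap("scene","s6",(265,90,425,240),4)
```

```text
(no output)
```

View pics/s6.png

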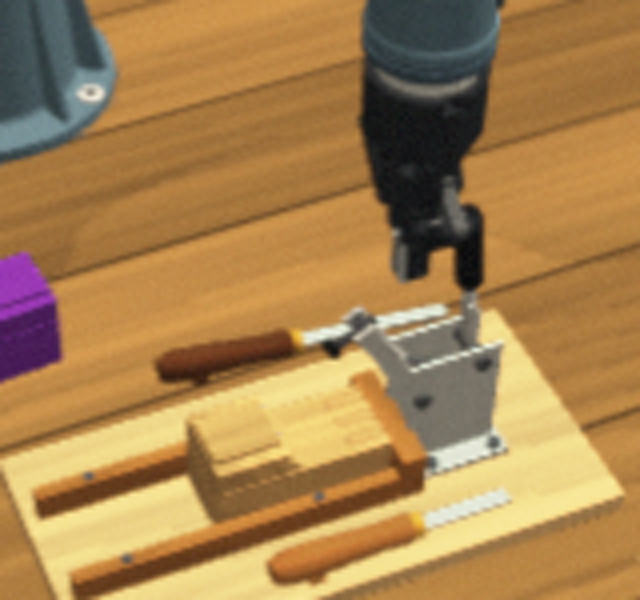

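The fingertips at zoomed (410,270) stand just on the blank side of the black grip at (470,255), clear of the clamp arm. Now I push along the arc.

>>> step_arm(xyz=[[0,10,0],[0,20,0],[0,30,0],[0,40,0],[0,50,0],[0,60,-1],[0,70,-4],[0,80,-9]], spin=[0,0,0,0,0,0,0,0], fingers=[0,0,0,0,0,0,0,0])

```text
time_s: 8.55
eef_pos: [0.5403, 0.2087, 0.1967]
eef_rot: [0.708, 0.006, 0.707, -0.006]
wrist_force: [0.7, -1.2, 4.6]
opening: 0.001
```

Run:
```python
from h import *
snap("scene","s7",(265,90,425,240),4)
```

```text
(no output)
```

View pics/s7.png

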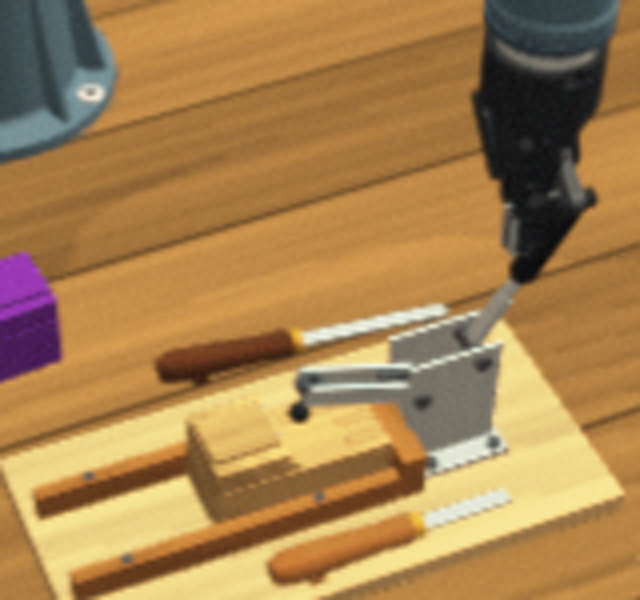

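The handle is leaning over with the tip on the grip, and the clamp arm is coming down over the blank's low half. I continue past the dead point.

>>> step_arm(xyz=[[0,8,-5],[0,16,-11],[0,23,-17],[0,29,-24],[0,35,-31],[0,39,-39],[0,41,-43],[0,41,-43]], spin=[0,0,0,0,0,0,0,0], fingers=[0,0,0,0,0,0,0,0])

```text
time_s: 9.4
eef_pos: [0.5389, 0.2488, 0.1517]
eef_rot: [0.706, 0.006, 0.708, -0.006]
wrist_force: [0.5, 0.7, -0.0]
opening: 0.0
```

Run:
```python
from h import *
snap("scene","s8",(265,90,425,240),4)
```

```text
(no output)
```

View pics/s8.png

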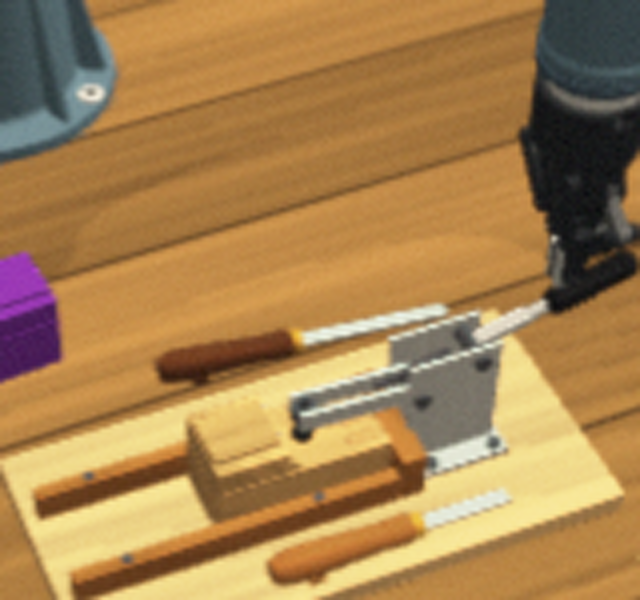

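Wrist force is now about zero, so the handle has snapped away from the fingertips, and the foot at (302,432) is down on the blank. I lift straight up and clear.

>>> step_arm(xyz=[[0,-3,15],[0,-5,45],[0,-5,90],[0,-5,120],[0,-5,140],[0,-5,140],[0,-5,140],[0,-5,140]], spin=[0,0,0,0,0,0,0,0], fingers=[0,0,0,0,0,0,0,0])

```text
time_s: 10.25
eef_pos: [0.5392, 0.2434, 0.2922]
eef_rot: [0.706, 0.006, 0.708, -0.006]
wrist_force: [-0.3, 0.5, 0.2]
opening: -0.002
```

Run:
```python
from h import *
im=snap("scene","s9",(265,90,425,240),4)
t=np.array([.5385,.0568]);th=-.016;R=np.array([[np.cos(th),-np.sin(th)],[np.sin(th),np.cos(th)]])
for a in (1.05,1.15,1.23,1.3):
  p=[np.r_[R@[0,.12+r*np.sin(a)]+t,.105+r*np.cos(a)] for r in(.058,.132)]
  print(a,((proj("scene",p)-[265,90])*4).round(0).tolist())
a=cv2.imread("pics/scene0.png").astype(int); d=np.abs(a-im).max(2)>40
n,l,s,c=cv2.connectedComponentsWithStats(d.astype(np.uint8)); print([x.tolist() for x in s[1:] if x[4]>15])
```

```text
1.05 [[531.0, 294.0], [620.0, 230.0]]
1.15 [[534.0, 298.0], [625.0, 240.0]]
1.23 [[535.0, 302.0], [628.0, 249.0]]
1.3 [[536.0, 305.0], [630.0, 257.0]]
[[21, 0, 128, 150, 7952], [214, 0, 29, 60, 612], [247, 0, 59, 31, 1132], [308, 0, 22, 29, 517], [400, 0, 8, 29, 145], [414, 0, 15, 19, 110], [398, 0, 60, 123, 3295], [458, 0, 6, 14, 47], [228, 19, 17, 19, 109], [270, 29, 53, 65, 2398], [378, 141, 8, 29, 189], [383, 153, 42, 23, 277], [330, 167, 37, 37, 545], [283, 195, 78, 35, 959]]
```

View pics/s9.png

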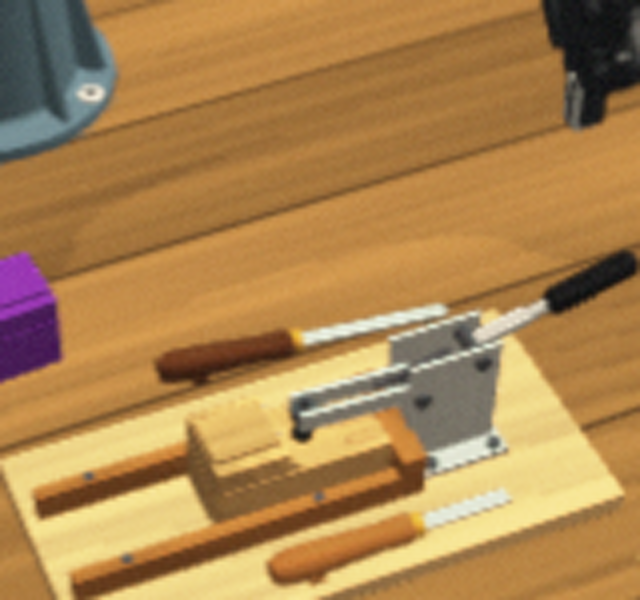

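View pics/s9_full.png

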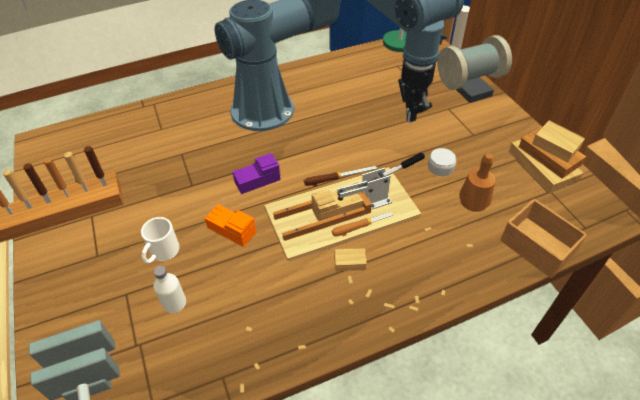

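With the robot clear, the handle stays over by itself. The grip runs from (552,300) to (630,260), which matches the projected locked angle. The foot at (302,432) is on the blank, the blank is at the stop, and the bystanders haven't moved. I hand in.

```bash
python3 -c "
from bench import hand_in
print(hand_in())"
```

```text
the job is handed in; nothing more can be done
None
```

The blank is home against the end stop, the toggle clamp is locked on it, and I handed the job in at about 10 s of the 48 s allowed. `hand_in` reports no verdict.

- **Push:** I pushed the blank about 80 mm along the channel with the closed fingertips. I stopped when the tool stopped advancing and the wrist force rose to about 11 N.
- **Clamp:** I pushed the handle over along its arc past the dead point. The wrist force then fell to about zero as the handle snapped away from the fingers. I then lifted the tool clear.
- **Last pictures:** The handle lies where the calibration puts the locked angle (1.30 rad from upright). The foot looks down on the blank's low half, and the blank is flat at the stop. Comparing the first and last scene pictures showed changes only at the arm, blank and clamp.
- **Not measured:** I could only see the foot on the blank; I had no reading of its contact force.
- **Disagreement:** The two cameras' estimates of the jig position differed by about 4 mm in x and 5 mm in y. The stop contact agreed with the top camera in y.

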